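# Load a bracket strip into the spring dispenser

### The job

Load the full bracket strip (white bar, green fin) into the dispenser: press its end against the orange spring follower until its other end clears the dark stop, lower it flat onto the channel floor and ease it back against the stop without letting it snap or forcing it hard at any time. Then slide the rail fully closed over the strip by its blue tab, let go, and leave the other things where they are.

Things in the scene. Friction and masses are not known exactly. Their poses are not given: they have to be found in the camera images.
- strip: Full bracket strip, loose on the black mat; same either way round; about 50 g. White bar 80 x 26 x 10 mm (x, y, z), small steel brackets along both edges (1 mm proud); in its middle a green upright grip fin 34 mm long (x), 10 mm thick (y), from 10 to 38 mm above the underside. Origin: centre of the underside; x along the bar, z up.
- spent: A spent strip of the same shape and size, grey bar and black fin, also on the mat; which of the two lies nearer the robot varies. Leave it alone.
- dispenser: Dispenser, fixed. Origin: underside, midline; x runs along its channel from the stop (-x end) to the follower (+x end), z up. White plate 265 x 100 x 12 mm (x -99 to +166 mm). More than 22 N between strip and dispenser does damage: driving the follower to its end, pressing hard on stop, wall or floor, or letting the spring snap the strip onto the stop.
- channel (a point): Channel floor on the midline, right above the dispenser's origin, 12 mm over the counter. The channel is 29 mm wide at the floor; its aluminium walls rise 10 mm, their inner faces sloping outwards above 3 mm to a mouth 37 mm wide. The seated strip lies flat on this floor, centre within 20 mm of here along x, pressed on the stop by the follower.
- stop_zone (a point): Mid setting of the stop's top inner edge, at dispenser x = -40 mm. Dark steel stop: block 35 mm long, top 7 mm above the channel floor, upright face looking to +x. Stop and follower are set together and clamped up to 20 mm to either side of mid setting along the channel; this is not measured. Unloaded gap stop to follower: 70 mm, so the 80 mm strip must push the follower at least 10 mm.
- follower_zone (a point): Mid setting of the unloaded follower's face, at dispenser x = +30 mm (true: +10 to +50 mm, not measured, same shift as the stop). Orange block, 26 mm high above the channel floor (13 mm wide above the walls). It yields to +x by 14 mm at most, then stops hard. Spring: about 3 N at first touch, 6 N at 10 mm, 7 N at 14 mm.
- rail (a joint): Slide of the steel rail, m: 0 fully open (at the dispenser's +x end), 0.070 fully closed on its end stop, moving to -x. Starts at 0 to 0.008; about 3 N of friction; stays where left. Its two flat arms pass 2.5 mm above the walls and over the seated strip's edges, either side of the fin; arm tips at dispenser x = 78 mm open, 8 mm closed.
- rail_tab (a point): Middle of the top face of the rail's blue tab, 78 mm above the counter; the tab is upright, 16 mm along the channel by 22 mm across it, and 32 mm tall, standing on a steel bridge 52 mm wide whose top is 46 mm above the counter. At dispenser x = 132 mm with the rail open, 62 mm with it closed.
- mat: Black rubber mat 220 x 150 mm, 4 mm thick, fixed, on which the two strips lie. Origin: centre of its underside.
- cassette: Red instrument cassette lying flat, 180 x 120 x 22 mm. Origin: centre of its underside. Leave alone.
- ramekin: White ceramic ramekin, 70 mm across, 40 mm high. Origin: centre of its underside. Leave alone.
- plier: Steel three-prong plier lying flat, 130 mm long. Leave alone.
- retractor: Steel cheek retractor lying flat, 130 mm long. Leave alone.
- kit: Clear bracket kit box, 150 x 100 x 30 mm. Origin: centre of its underside. Leave alone.
- rack: Chrome rack of red and grey cassettes, 200 x 160 x 175 mm, fixed. Origin: centre of its underside.
Mind the look-alikes: they are no part of the job. What is shaped like the strip but red or yellow is not meant.

How it is judged:
By the outcome, as a careful person would: the job done as asked, in the order asked, and still so for the second after the job is handed in, with the robot touching nothing.
It also fails if it takes over 70 s, if anything falls off the work surface, if the arm or the gripper's body presses on something with over 40 N, if the wrist force passes 120 N, or if a joint passes its speed limit or range.

### The arm

A 6-joint arm with a two-finger parallel gripper is mounted at the origin on the work surface. World frame = base frame: x ahead of the robot, y to its left, z up, the work surface at z = 0. Lengths are in m, angles in rad, forces in N, time in s.
With the tool pointing down it reaches from about 0.275 to 0.85 m from the base axis. Payload 5.2 kg.
Tool frame: the origin (TCP) lies at the very end of the fingers, on their centre line; the grasp point (between the pads) lies 19 mm behind it; z points along the fingers, y is the line along which they close (so a half turn about z gives the same grasp; the last joint's range is limited). The gripper opens to 85 mm and grips with 20 to 120 N. Pads are 22 mm wide; open, the fingers measure 114 mm over their backs; the gripper's body (76 mm by 85 mm) begins 54 mm behind the grasp point. The pads swing forward as they close: fully open they stand 13 mm farther back than shut.
Start: joints at [0.938, 0.259, 1.535, -0, 1.348, -0.203], TCP at [0.229, 0.5, 0.202] pointing down, gripper open.
Joint ranges: [-3.14, 3.14], [-0.91, 2.08], [0.19, 2.58], [-1.22, 4.36], [0.22, 2.71], [-3.12, 3.12]. Speed limits (rad/s): [2.57, 2.57, 3.14, 3.14, 3.14, 3.14].

### API

Orientations are given as a unit quaternion [w, x, y, z].
In Python, from bench import r, optics, workorder gives the robot as it stands. The module is installed in compiled form; this text tells all that it offers. Calls block until the motion is done:
- r.move_to(position, orientation): joint-space move of the TCP to a pose.
- r.movel(position, max_speed=0.15, frame=None, contact_N=None): straight line of the TCP; frame=None keeps the orientation; max_speed is the mean speed in m/s. With contact_N (N) it stops when the force on the tool has changed by that much, and returns True; else False.
- r.set_joints(angles): joint-space move.
- r.set_gripper(opening, strength=None): finger opening in m; strength is the grip in N (None keeps the last); returns when the fingers have stopped.
- r.pause(seconds).
- r.solve_ik(position, orientation): joint angles nearest the present ones, or None.
- r.get_state(): the state.
- optics.snapshot(name): name is "scene" or "top"; returns (picture, depth): 480x640x3 uint8, red, green, blue; 480x640 float32, m along the optical axis (not along the pixel's ray), 0 where there is no reading.
- optics.camera_info(name): a dict with "vfov" (degrees; the focal length in pixels is half the picture's height over the tangent of half this angle, whatever the lens; pixels are square), "cx", "cy" (the principal point, pixels), "k1" (the pictures are not rectified: a ray, as slopes to the right and down, at radius r is drawn at 1 + k1 r^2 times it, then the intrinsics apply), "eye" and "rotation" of the camera in the world. Camera axes: x right, y down, z forward; pixel columns grow to the right and rows downward; lengths in m; the calibration is good to about 2 mm. A picture is of the moment at which its call begins. camera_info takes no time and is no camera call.
A pose or a line that the arm cannot do raises r.IKError and nothing moves.
- workorder.job_done(): hands the job in; it is judged then, once.
The state is a dict: "time": time; "joints": joint angles; "qvel": joint speeds; "effort": joint torques, N m; "tool_pos": TCP position; "orientation": TCP orientation; "force": force on the tool from outside, world axes, zero at the start; "ft_torque": the same for the moment, N m; "gripper_width": finger opening in m; "grip_force": force on a finger pad.
Only numpy, scipy, OpenCV 4.12 (cv2) and the standard library are available. Lean on these libraries where they do the work, as an engineer would, in place of code of your own. Each camera call takes 0.05 s, during which the arm holds its last target. There are 200 camera calls.

## Working session

There is one attempt and no reset: what is moved stays moved. The work goes in short steps, each a Python script; the robot and the scene stay as the last script left them, time stands still between calls to the robot, and variables do not carry over. Pictures are saved under pics/ and viewed, at most 10 in all, crops included, and the job is handed in when it is done.

```bash
mkdir -p pics
cat > h.py <<'E'
import numpy as np, cv2
from bench import r, optics, workorder
def snap(n,f=None):
    p,d=optics.snapshot(n)
    if f: cv2.imwrite('pics/'+f,p[:,:,::-1])
    return p,d
def cloud(n,d):
    c=optics.camera_info(n); f=240/np.tan(np.radians(c['vfov'])/2)
    v,u=np.mgrid[0:480,0:640]
    K=np.array([[f,0,c['cx']],[0,f,c['cy']],[0,0,1.]])
    # distortion: xd = x(1+k1 r^2)
    q=cv2.undistortPoints(np.stack([u,v],-1).reshape(-1,1,2).astype(np.float64),K,np.array([c['k1'],0,0,0.]),None,None).reshape(480,640,2) if 0 else None
    xd=np.stack([(u-c['cx'])/f,(v-c['cy'])/f],-1); x=xd.copy()
    for _ in range(30): x=xd/(1+c['k1']*(x**2).sum(-1,keepdims=True))
    P=np.concatenate([x*d[...,None],d[...,None]],-1)
    return P@np.array(c['rotation']).T+np.array(c['eye'])
E
python3 - <<'E'
from h import *
for n in ('scene','top'):
    p,d=snap(n,n+'0.png'); np.savez(n+'0.npz',p=p,d=d); print(optics.camera_info(n))
print(r.get_state())
E
```

```text
{'vfov': 55.53735064962253, 'cx': 321.4376833895538, 'cy': 228.9911723051329, 'k1': -0.020978867994636618, 'eye': array([ 1.11720074, -0.73812506,  0.68058891]), 'rotation': array([-0.44725469,  0.8361011 ,  0.27543725, -0.15821667])}
{'vfov': 52.268427382120876, 'cx': 319.9177390095462, 'cy': 239.0375708910925, 'k1': -0.07818123852641545, 'eye': array([ 0.44768703, -0.00181735,  1.28748246]), 'rotation': array([ 0.03869814, -0.70570697,  0.70695861, -0.02626126])}
{'time': 0.1, 'joints': array([ 9.38237688e-01,  2.59260368e-01,  1.53596352e+00, -9.90864776e-06,
        1.34800254e+00, -2.02756061e-01]), 'qvel': array([ 0.00122513, -0.00057137, -0.0015265 , -0.0009551 ,  0.00019902,
       -0.0004989 ]), 'effort': array([ 3.60374121e-03, -4.46968746e+01, -2.91247272e+01, -2.69231587e-04,
        6.19518818e-03, -3.09427470e-06]), 'tool_pos': array([0.22882846, 0.49956919, 0.20126718]), 'orientation': array([-3.26929950e-04,  2.13249844e-01,  9.76997358e-01, -7.48627682e-04]), 'force': array([ 0.09336345,  0.31232593, -0.81418361]), 'ft_torque': array([-0.04688371,  0.03007243, -0.01577802]), 'grip_force': 0.0, 'gripper_width': 0.08531347363793726}
```

View pics/top0.png

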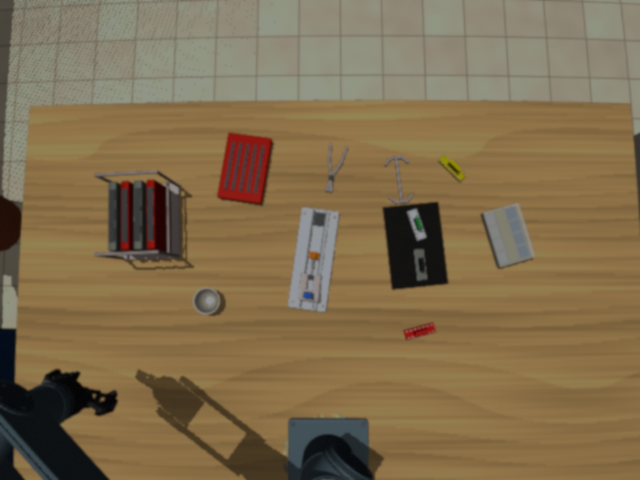

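View pics/scene0.png

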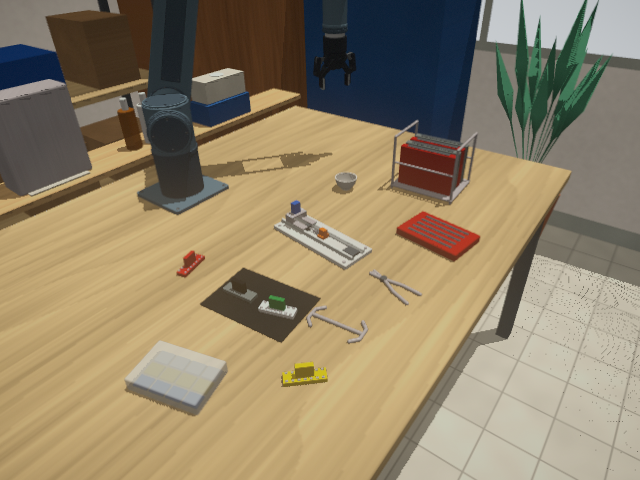

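The top view shows the full strip at about (417,224), the spent strip at (420,264), and the dispenser around (315,260) with its tab at (308,296), towards the robot. Both views agree. Next I measure.

```bash
cat > fix.py <<'E'
s=open('h.py').read()
s=s.replace("    # distortion: xd = x(1+k1 r^2)\n","").replace("np.array(c['rotation']).T","Rotation.from_quat(np.roll(c['rotation'],-1)).as_matrix().T")
import re
s=re.sub(r"    K=.*\n    q=.*\n|    q=.*\n|    K=.*\n","",s)
s="from scipy.spatial.transform import Rotation\n"+s
s+='''
def masks(p):
    h=cv2.cvtColor(p,cv2.COLOR_RGB2HSV).astype(int); H,S,V=h[...,0],h[...,1],h[...,2]
    return dict(green=(H>45)&(H<85)&(S>90)&(V>40),orange=(H>4)&(H<17)&(S>170)&(V>100),blue=(H>105)&(H<125)&(S>100)&(V>80),white=(S<40)&(V>120))
def rect(P):
    c,wh,a=cv2.minAreaRect((P[:,:2]*1000).astype(np.float32)); b=np.radians(a)
    if wh[0]<wh[1]: wh=wh[::-1]; b+=np.pi/2
    return np.array(c)/1000,wh,b
'''
open('h.py','w').write(s)
E
python3 fix.py
cat > m.py <<'E'
from h import *
for n in ('top','scene'):
    z=np.load(n+'0.npz'); p,d=z['p'],z['d']; W=cloud(n,d); m=masks(p)
    roi=(d>0)&(W[...,0]>.3)&(W[...,0]<.75)&(W[...,1]>-.35)&(W[...,1]<.12)
    for k in ('green','orange','blue'):
        q=W[m[k]&roi]; print(n,k,len(q),q.mean(0).round(4),q.min(0).round(3),q.max(0).round(3))
        if k=='green': g=q.mean(0)
        if k=='orange': o=q.mean(0)
    near=np.hypot(W[...,0]-g[0],W[...,1]-g[1])<.05
    q=W[roi&near&(m['white']|m['green'])&(W[...,2]>.007)&(W[...,2]<.06)]; c,wh,a=rect(q); print(' strip',len(q),c.round(4),wh,np.degrees(a),np.percentile(q[:,2],[5,50,95]).round(4))
    near=np.hypot(W[...,0]-o[0],W[...,1]-o[1])<.2
    q=W[roi&near&(W[...,1]>-.075)&(m['white'])&(W[...,2]>.006)&(W[...,2]<.03)]; c,wh,a=rect(q); print(' plate',len(q),c.round(4),wh,np.degrees(a),np.percentile(q[:,2],[5,50,95]).round(4))
    near=(np.hypot(W[...,0]-c[0],W[...,1]-c[1])<.2)&roi
    # dispenser frame
    cm=c; e=np.array([-abs(np.cos(a)),-np.sign(np.cos(a))*np.sin(a)])
    org=cm-e*.0335; print(' origin',org.round(4),'xdir',e.round(4))
    for k in ('orange','blue'):
        q=W[m[k]&near][:,:2]-org; s=q@e; l=q@np.array([-e[1],e[0]]); print('  ',k,np.percentile(s,[3,50,97]).round(4),np.percentile(l,[3,50,97]).round(4))
    dk=near&(p.max(-1)<110); q=W[dk]; l=(q[:,:2]-org)@np.array([-e[1],e[0]]); s=(q[:,:2]-org)@e
    k=(abs(l)<.015)&(s<0)&(s>-.12); print('   stop s',k.sum(),np.percentile(s[k],[3,50,97]).round(4) if k.any() else '',np.percentile(q[k,2],[10,50,90]).round(4) if k.any() else '')
    x,y,w,h=cv2.boundingRect((near&(W[...,2]>.006)&(abs(W[...,1]-org[1])<.1)).astype(np.uint8))
    cv2.imwrite(f'pics/c_{n}.png',cv2.resize(p[y:y+h,x:x+w,::-1],None,fx=4,fy=4)[:600,:800])
E
python3 m.py
```

```text
top green 54 [ 0.6029 -0.2321  0.0394] [ 0.588 -0.245  0.01 ] [ 0.619 -0.224  0.048]
top orange 57 [ 0.4665 -0.0367  0.026 ] [ 0.306 -0.275  0.002] [0.528 0.046 0.045]
top blue 42 [0.4216 0.0502 0.0771] [0.416 0.042 0.06 ] [0.428 0.059 0.082]
 strip 196 [ 0.6042 -0.2326] (77.2091064453125, 22.690732955932617) 16.867002487182617 [0.0101 0.0151 0.0432]
 plate 2869 [0.5139 0.0387] (262.61614990234375, 98.82230377197266) 171.97856903076172 [0.0082 0.0125 0.0256]
 origin [0.547 0.034] xdir [-0.9902  0.1395]
   orange [0.02   0.0257 0.0322] [-0.0089  0.0019  0.0099]
   blue [0.1205 0.1264 0.1324] [-0.0073  0.001   0.0102]
   stop s 157 [-0.0897 -0.0717 -0.0541] [0.0128 0.0177 0.0214]
scene green 64 [ 0.605  -0.2342  0.0428] [ 0.588 -0.242  0.039] [ 0.621 -0.224  0.046]
scene orange 146 [ 0.3785 -0.1756  0.0206] [ 0.318 -0.279  0.001] [0.532 0.043 0.041]
scene blue 20 [0.4235 0.0472 0.0779] [0.415 0.039 0.075] [0.43  0.056 0.08 ]
 strip 317 [ 0.605  -0.2341] (80.18586730957031, 28.437042236328125) 18.792203903198242 [0.0124 0.0155 0.0435]
 plate 162 [0.4345 0.0068] (115.60303497314453, 20.78701400756836) 170.87517547607422 [0.0089 0.0129 0.0152]
 origin [0.4675 0.0015] xdir [-0.9873  0.1586]
   orange [-0.0584 -0.0513 -0.0415] [-0.0445 -0.0368 -0.0294]
   blue [0.0459 0.0503 0.057 ] [-0.0471 -0.038  -0.0302]
   stop s 0
```

```bash
cat > m2.py <<'E'
from h import *
def plane(n,z):   # world XY map at height z
    W=cloud(n,np.ones((480,640))); e=np.array(optics.camera_info(n)['eye']); v=W-e
    return (e+v*((z-e[2])/v[...,2])[...,None])[...,:2]
def edges(n,mask,z,c,ang,L,B):
    X=plane(n,z); cs=max(cv2.findContours(mask.astype(np.uint8),cv2.RETR_EXTERNAL,cv2.CHAIN_APPROX_NONE)[0],key=cv2.contourArea)[:,0]
    P=X[cs[:,1],cs[:,0]]
    for _ in range(4):
        e=np.array([np.cos(ang),np.sin(ang)]); f=np.array([-e[1],e[0]]); s=(P-c)@e; t=(P-c)@f
        o=[];fit=[]
        for sg in (1,-1):
            k=(abs(t-sg*B/2)<.005)&(abs(s)<L/2-.012); kk=np.polyfit(s[k],t[k],1); res=t[k]-np.polyval(kk,s[k]); kk=np.polyfit(s[k][abs(res)<.002],t[k][abs(res)<.002],1); fit.append(kk)
        q=[np.median(s[(abs(s-sg*L/2)<.006)&(abs(t)<B/2-.01)]) for sg in (1,-1)]
        c=c+f*np.mean([k[1] for k in fit])+e*np.mean(q); ang+=np.mean([k[0] for k in fit])
    print(n,'c',c.round(4),'ang',np.degrees(ang).round(2),'slopes deg',[np.degrees(k[0]).round(2) for k in fit],'width',round(fit[0][1]-fit[1][1],4),'len',round(q[0]-q[1],4)); return c,ang
for n in ('top','scene'):
    z=np.load(n+'0.npz'); p=z['p']
    h=cv2.cvtColor(p,cv2.COLOR_RGB2HSV); X=plane(n,.012); c=np.array([.5139,.0387]); a=np.radians(172); e=np.array([np.cos(a),np.sin(a)]); s=(X-c)@e;t=(X-c)@[-e[1],e[0]]
    mk=((h[...,1]<70)&(abs(s)<.15)&(abs(t)<.07)).astype(np.uint8); mk=cv2.morphologyEx(mk,cv2.MORPH_CLOSE,np.ones((5,5)))
    try: c,a=edges(n,mk,.012,c,a,.265,.1); e=np.array([np.cos(a),np.sin(a)]); print(' org',(c-e*.0335).round(4))
    except Exception as x: print(n,x)
for psi in (np.radians(107.8),np.radians(107.8-180)):
    f=(psi+np.pi/2)/2; print(r.solve_ik([.6045,-.233,.1],[0,np.cos(f),np.sin(f),0]))
for psi in (np.radians(82),np.radians(82-180)):
    f=(psi+np.pi/2)/2; print(r.solve_ik([.55,.034,.1],[0,np.cos(f),np.sin(f),0]), r.solve_ik([.42,.05,.1],[0,np.cos(f),np.sin(f),0]))
E
python3 m2.py
```

```text
top c [0.514  0.0381] ang 171.99 slopes deg [np.float64(0.02), np.float64(-0.02)] width 0.0992 len 0.264
 org [0.5472 0.0334]
scene expected non-empty vector for x
[-5.39766432e-01  5.08458175e-01  1.41868977e+00 -4.44089210e-16
  1.21444471e+00 -2.42123137e+00]
[-5.39766432e-01  5.08458175e-01  1.41868977e+00 -4.44089210e-16
  1.21444471e+00  7.20361288e-01]
[-1.40711223e-01  3.49574617e-01  1.67351821e+00 -4.44089210e-16
  1.11849982e+00 -1.57188121e+00] [-1.46562363e-01  1.34357196e-01  1.96803094e+00 -4.44089210e-16
  1.03920451e+00 -1.57773235e+00]
[-1.40711223e-01  3.49574617e-01  1.67351821e+00 -4.44089210e-16
  1.11849982e+00  1.56971144e+00] [-1.46562363e-01  1.34357196e-01  1.96803094e+00 -4.44089210e-16
  1.03920451e+00  1.56386030e+00]
```

```bash
cat >> h.py <<'E'
def ori(psi_deg):
    f=np.radians(psi_deg+90)/2; return [0,np.cos(f),np.sin(f),0]
ORG=np.array([.5475,.033]); A=np.radians(171.99); E_=np.array([np.cos(A),np.sin(A)]); F_=np.array([-E_[1],E_[0]]); QD=ori(171.99+90-360)
def D(s,t,z): return list(ORG+s*E_+t*F_)+[z]
def st(msg=''):
    x=r.get_state(); p=np.array(x['tool_pos']); F=np.array(x['force']); q=p[:2]-ORG
    o=dict(s=q@E_,t=q@F_,z=p[2],Fs=F[:2]@E_,Ft=F[:2]@F_,Fz=F[2],Tz=x['ft_torque'][2],w=x['gripper_width'],g=x['grip_force'],time=x['time'])
    print(msg,{k:round(float(v),4 if k in('s','t','z','w') else 2) for k,v in o.items()}); return o
E
python3 - <<'E'
from h import *
Q=ori(107.8-180)
r.set_gripper(.04,60)
r.move_to([.6045,-.233,.09],Q)
r.movel([.6045,-.233,.017],.1,contact_N=6)
st('down')
r.set_gripper(0.0,60)
st('grip')
r.movel([.6045,-.233,.08],.1)
r.move_to(D(-.03,0,.09),QD)
r.pause(.3); st('above')
p,d=snap('scene','s1.png'); np.savez('s1.npz',p=p,d=d)
cv2.imwrite('pics/s1c.png',cv2.resize(p[160:280,240:400,::-1],None,fx=5,fy=5,interpolation=cv2.INTER_CUBIC))
E
```

```text
down {'s': -0.094, 't': 0.2557, 'z': 0.0176, 'Fs': -0.2, 'Ft': -1.15, 'Fz': -0.29, 'Tz': 0.0, 'w': 0.04, 'g': 0.0, 'time': 4.41}
grip {'s': -0.0936, 't': 0.2555, 'z': 0.0172, 'Fs': 0.27, 'Ft': -0.41, 'Fz': 0.71, 'Tz': 0.04, 'w': 0.0001, 'g': 0.0, 'time': 4.88}
above {'s': -0.0304, 't': 0.001, 'z': 0.0898, 'Fs': 0.25, 'Ft': 0.27, 'Fz': -0.3, 'Tz': 0.02, 'w': -0.0, 'g': 0.0, 'time': 6.98}
```

View pics/s1c.png

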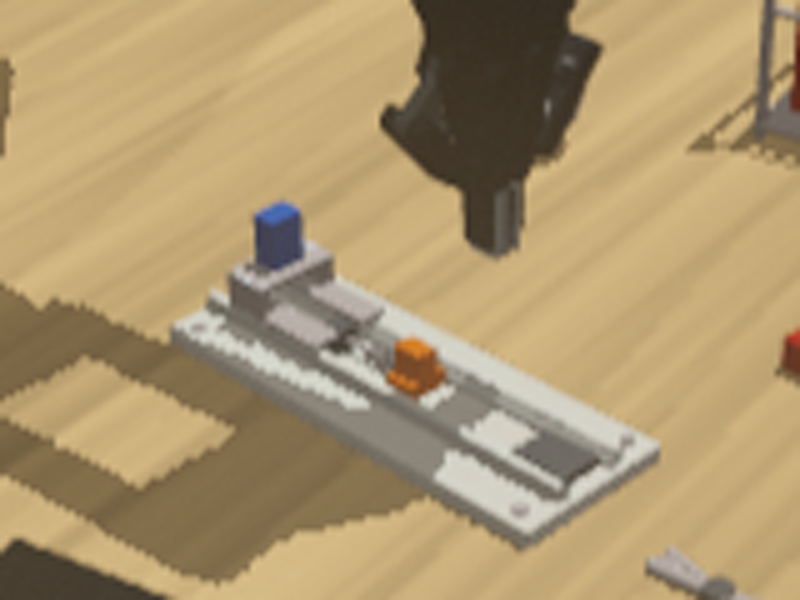

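The crop shows closed, empty fingers at about (490,250): the grasp missed. I'll look at the mat.

Run:
```python
from h import *
z=np.load('s1.npz');p,d=z['p'],z['d']
W=cloud('scene',d);m=masks(p)['green']&(W[...,1]<-.1)&(W[...,0]>.4); q=W[m];print(len(q),q.mean(0),q.min(0),q.max(0))
cv2.imwrite('pics/s1m.png',cv2.resize(p[250:370,190:350,::-1],None,fx=5,fy=5,interpolation=cv2.INTER_CUBIC))
print(r.get_state()['orientation'],r.get_state()['tool_pos'],QD)
p,d=snap('top');np.savez('t1.npz',p=p,d=d);W=cloud('top',d);m=masks(p)['green']&(W[...,1]<-.1)&(W[...,0]>.4); q=W[m];print(len(q),q.mean(0))
```

```text
99 [ 0.73521255 -0.36126516  0.20329067] [ 0.58774273 -0.73812506  0.02109079] [ 1.11720074 -0.22526003  0.68058891]
[ 1.14881695e-05  9.97516762e-01 -7.04294351e-02 -6.29834980e-05] [0.57736746 0.02797249 0.08986018] [0, np.float64(0.9975579590606826), np.float64(-0.06984352736428459), 0]
53 [ 0.60257187 -0.23191535  0.04037177]
```

View pics/s1m.png

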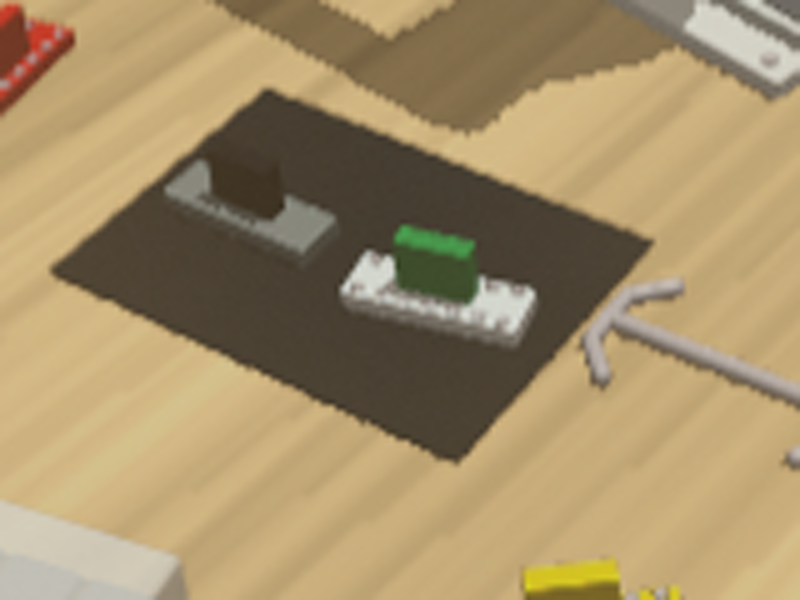

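Run:
```python
from h import *
c=optics.camera_info('scene');f=240/np.tan(np.radians(c['vfov'])/2);R=Rotation.from_quat(np.roll(c['rotation'],-1)).as_matrix()
for n in('scene','top'):
    c=optics.camera_info(n);f=240/np.tan(np.radians(c['vfov'])/2);R=Rotation.from_quat(np.roll(c['rotation'],-1)).as_matrix()
    for P in (r.get_state()['tool_pos'],[.6045,-.233,.042]):
        q=R.T@(np.array(P)-c['eye']);x=q[:2]/q[2];x=x*(1+c['k1']*(x@x));print(n,f*x+[c['cx'],c['cy']])
z=np.load('s1.npz');W=cloud('scene',z['d']);
for v,u in((207,339),(209,339),(211,338),(205,338),(205,341),(213,339)): print(v,u,W[v,u].round(4),z['p'][v,u])
p,d=snap('top');W=cloud('top',d);p=z['p']
cv2.imwrite('pics/s1t.png',cv2.resize(np.load('t1.npz')['p'][190:310,270:450,::-1],None,fx=4,fy=4))
```

```text
scene [338.40449405 219.75487979]
scene [276.46764994 297.91765972]
top [316.28036124 231.26699604]
top [418.55985708 222.47637795]
207 339 [0.583  0.0225 0.1305] [96 91 81]
209 339 [0.5849 0.0197 0.127 ] [96 90 80]
211 338 [0.4688 0.1801 0.002 ] [146 127  97]
205 338 [0.5828 0.0186 0.1378] [70 60 47]
205 341 [0.5876 0.024  0.1368] [85 78 66]
213 339 [0.4763 0.1744 0.0007] [203 175 124]
```

View pics/s1t.png

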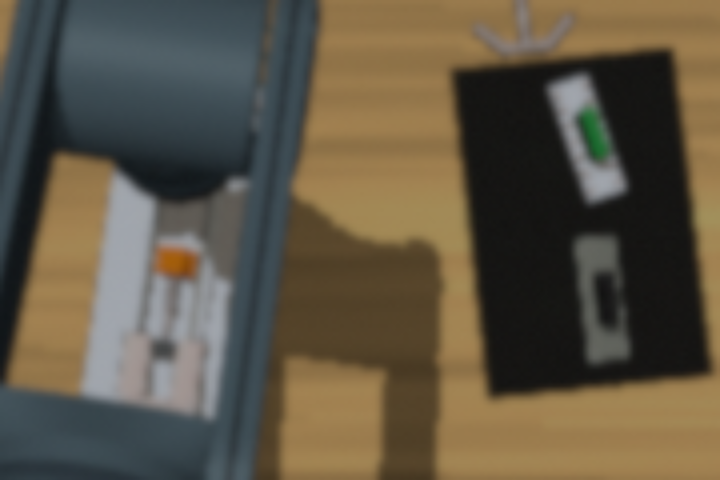

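The fingertips appear about 25 mm higher than the reported TCP, which would explain the miss. I'll check by touching bare counter.

Run:
```python
from h import *
Q=QD
r.move_to([.58,-.095,.07],Q); r.pause(.2); st()
print(r.movel([.58,-.095,.015],.1,contact_N=4)); st()
p,d=snap('scene','s2.png');W=cloud('scene',d)
cv2.imwrite('pics/s2c.png',cv2.resize(p[190:310,230:390,::-1],None,fx=5,fy=5,interpolation=cv2.INTER_CUBIC))
print(r.movel([.58,-.095,-.03],.03,contact_N=4)); st()
```

```text
{'s': -0.05, 't': 0.1211, 'z': 0.0703, 'Fs': -0.2, 'Ft': -1.11, 'Fz': 0.3, 'Tz': -0.04, 'w': 0.0001, 'g': 0.0, 'time': 7.9}
False
 {'s': -0.0503, 't': 0.1221, 'z': 0.0153, 'Fs': -0.6, 'Ft': -0.31, 'Fz': 0.41, 'Tz': -0.01, 'w': -0.0, 'g': 0.0, 'time': 8.6}
True
 {'s': -0.0499, 't': 0.1222, 'z': -0.0292, 'Fs': -0.53, 'Ft': 0.13, 'Fz': 4.82, 'Tz': -0.07, 'w': 0.0004, 'g': 2.67, 'time': 10.03}
```

View pics/s2c.png

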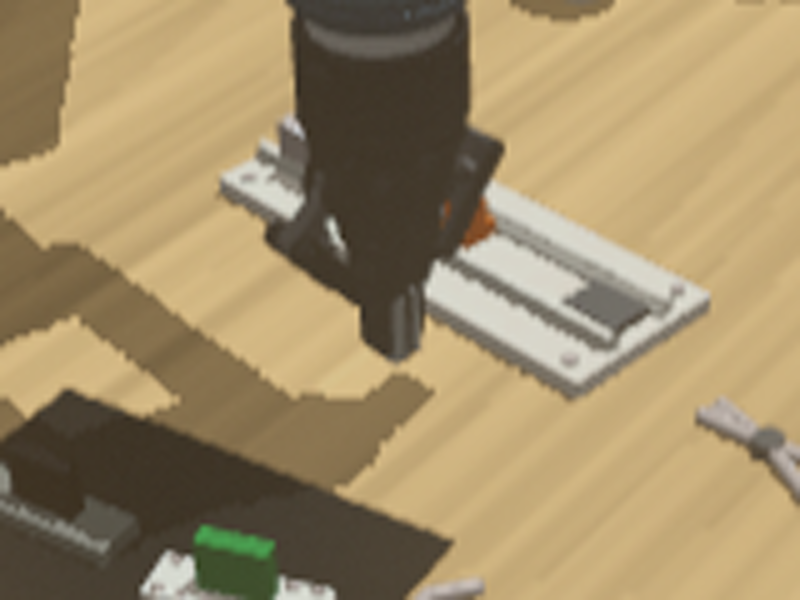

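The tip touches the counter at a reported z of -0.029, so it sits 29 mm above the stated TCP. Next, check for a lateral offset by projecting the tip, then grasp with the correction.

```bash
cat >> h.py <<'E'
DZ=.029   # true fingertip height = reported z + DZ
def proj(n,P):
    c=optics.camera_info(n);f=240/np.tan(np.radians(c['vfov'])/2);R=Rotation.from_quat(np.roll(c['rotation'],-1)).as_matrix()
    q=R.T@(np.array(P)-c['eye']);x=q[:2]/q[2];return f*x*(1+c['k1']*(x@x))+[c['cx'],c['cy']]
E
python3 - <<'E'
from h import *
print(proj('scene',[.58,-.095,.044]),'seen ~(308.5,261)',proj('scene',[.5774,.028,.119]),'seen ~ (339,210.5)')
r.movel([.58,-.095,.06],.15)
r.set_gripper(.04,60)
Q=ori(107.8-180)
r.move_to([.6045,-.233,.07],Q)
print(r.movel([.6045,-.233,.0175-DZ],.08,contact_N=5)); st('down')
r.set_gripper(0.0,60); st('grip')
E
```

```text
[308.41705391 260.23427702] seen ~(308.5,261) [338.41723875 209.50232011] seen ~ (339,210.5)
False
down {'s': -0.094, 't': 0.2557, 'z': -0.0108, 'Fs': -0.39, 'Ft': -0.57, 'Fz': 0.39, 'Tz': -0.03, 'w': 0.0401, 'g': 0.0, 'time': 13.07}
grip {'s': -0.0941, 't': 0.2557, 'z': -0.0108, 'Fs': -0.06, 'Ft': -0.24, 'Fz': 3.44, 'Tz': 0.01, 'w': 0.0089, 'g': 59.43, 'time': 13.45}
```

Run:
```python
from h import *
x,y=r.get_state()['tool_pos'][:2]
r.movel([x,y,.05],.12); r.pause(.2); st('lift')
r.move_to(D(-.042,0,.05),QD)
r.movel(D(-.042,0,.0072),.08,contact_N=4); r.pause(.3); st('in')
p,d=snap('scene'); np.savez('s3.npz',p=p,d=d)
cv2.imwrite('pics/s3c.png',cv2.resize(p[190:280,260:380,::-1],None,fx=6,fy=6,interpolation=cv2.INTER_CUBIC))
```

```text
lift {'s': -0.0933, 't': 0.2554, 'z': 0.0488, 'Fs': 0.66, 'Ft': -0.45, 'Fz': -0.7, 'Tz': -0.03, 'w': 0.0086, 'g': 58.97, 'time': 14.32}
in {'s': -0.0423, 't': -0.0001, 'z': 0.0077, 'Fs': -0.61, 'Ft': -0.17, 'Fz': -0.24, 'Tz': -0.02, 'w': 0.0089, 'g': 58.87, 'time': 16.32}
```

View pics/s3c.png

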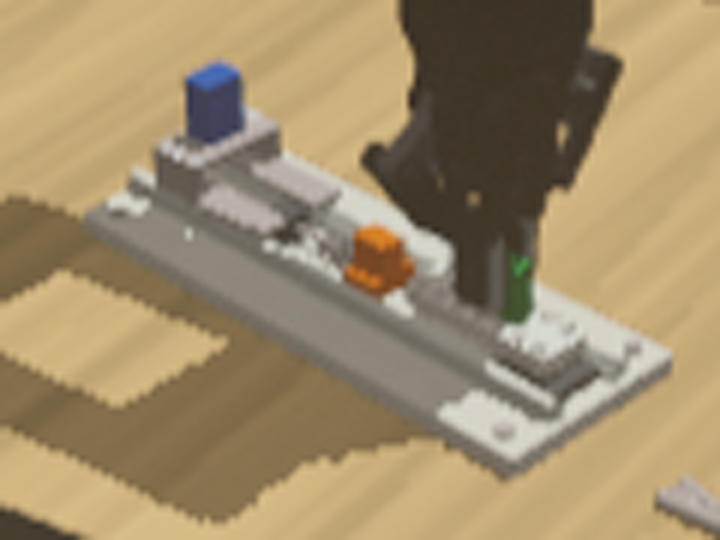

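The strip is held level over the stop at (545,350) and lined up with the channel, with the follower at (380,265). Next, feel for the follower.

Run:
```python
from h import *
print(r.movel(D(-.005,0,.0072),.02,contact_N=2.5)); a=st('touch'); r.pause(.2); a=st('touch2')
```

```text
True
touch {'s': -0.0236, 't': 0.0, 'z': 0.0073, 'Fs': -2.86, 'Ft': 0.68, 'Fz': 0.88, 'Tz': -0.02, 'w': 0.0086, 'g': 58.95, 'time': 17.41}
touch2 {'s': -0.0238, 't': 0.0, 'z': 0.007, 'Fs': -3.83, 'Ft': -0.82, 'Fz': 1.29, 'Tz': 0.03, 'w': 0.0088, 'g': 59.04, 'time': 17.61}
```

Run:
```python
from h import *
for s in (-.018,-.0119):
    print(r.movel(D(s,0,.0072),.02,contact_N=6)); r.pause(.15); st('push')
```

```text
False
push {'s': -0.0181, 't': 0.0, 'z': 0.007, 'Fs': -3.57, 'Ft': -0.5, 'Fz': -1.58, 'Tz': -0.04, 'w': 0.0088, 'g': 58.73, 'time': 18.14}
False
push {'s': -0.0127, 't': 0.0, 'z': 0.0072, 'Fs': -6.15, 'Ft': 0.14, 'Fz': -3.35, 'Tz': -0.01, 'w': 0.0089, 'g': 58.57, 'time': 18.75}
```

Run:
```python
from h import *
r.movel(D(-.0112,0,.0072),.02,contact_N=5); r.pause(.1); a=st('push')
t=0.
for z in (.0052,.0037,.0022,.0012,.0002,-.0008,-.0016,-.0022,-.0028,-.0034,-.004):
    hit=r.movel(D(-.0112,t,z),.015,contact_N=5); b=st(f'{z} {hit}')
    if hit or abs(b['Ft']-a['Ft'])>3 or b['Fz']-a['Fz']>4: break
```

```text
push {'s': -0.0121, 't': 0.0, 'z': 0.0072, 'Fs': -6.81, 'Ft': 0.85, 'Fz': -3.26, 'Tz': -0.02, 'w': 0.0091, 'g': 58.55, 'time': 19.1}
0.0052 True {'s': -0.0148, 't': 0.0001, 'z': 0.0062, 'Fs': -6.5, 'Ft': -1.41, 'Fz': -1.8, 'Tz': 0.02, 'w': 0.0085, 'g': 58.8, 'time': 19.31}
```

Run:
```python
from h import *
r.pause(.1); st(); r.pause(.2); st()
print(r.movel(D(-.0112,0,.0072),.02,contact_N=6)); r.pause(.1); st('push'); r.pause(.2); st()
```

```text
{'s': -0.0152, 't': 0.0001, 'z': 0.0062, 'Fs': -5.43, 'Ft': -0.64, 'Fz': -1.39, 'Tz': -0.03, 'w': 0.0087, 'g': 58.81, 'time': 19.41}
 {'s': -0.0152, 't': 0.0001, 'z': 0.0062, 'Fs': -4.77, 'Ft': -0.42, 'Fz': -0.64, 'Tz': -0.05, 'w': 0.0087, 'g': 58.82, 'time': 19.61}
False
push {'s': -0.0121, 't': 0.0001, 'z': 0.0072, 'Fs': -6.63, 'Ft': 0.35, 'Fz': -3.79, 'Tz': 0.05, 'w': 0.0087, 'g': 58.4, 'time': 20.03}
 {'s': -0.0121, 't': 0.0001, 'z': 0.0072, 'Fs': -6.07, 'Ft': 0.12, 'Fz': -4.04, 'Tz': -0.01, 'w': 0.009, 'g': 58.41, 'time': 20.23}
```

```bash
cat > low.py <<'E'
from h import *
import sys
zs=np.arange(float(sys.argv[1]),float(sys.argv[2])-1e-6,-.0008); s=float(sys.argv[3]); t=float(sys.argv[4]); lim=float(sys.argv[5])
for z in zs:
    r.movel(D(s,t,z),.02); r.pause(.05); b=st(f'{z:.4f}')
    if abs(b['Ft'])>4 or b['Fz']>lim or b['Fs']<-11: print('stop'); break
E
python3 low.py .0064 -.0032 -.0112 0 6
```

```text
0.0064 {'s': -0.0126, 't': 0.0001, 'z': 0.007, 'Fs': -6.52, 'Ft': 0.7, 'Fz': 0.24, 'Tz': 0.01, 'w': 0.0087, 'g': 59.06, 'time': 20.53}
0.0056 {'s': -0.0129, 't': 0.0001, 'z': 0.0065, 'Fs': -5.94, 'Ft': 0.5, 'Fz': 1.51, 'Tz': 0.01, 'w': 0.0087, 'g': 59.29, 'time': 20.83}
0.0048 {'s': -0.013, 't': 0.0001, 'z': 0.0059, 'Fs': -6.72, 'Ft': 0.36, 'Fz': 2.48, 'Tz': 0.02, 'w': 0.0088, 'g': 59.34, 'time': 21.13}
0.0040 {'s': -0.0132, 't': 0.0001, 'z': 0.0051, 'Fs': -6.38, 'Ft': -0.61, 'Fz': 2.39, 'Tz': -0.03, 'w': 0.0084, 'g': 59.36, 'time': 21.43}
0.0032 {'s': -0.0132, 't': 0.0001, 'z': 0.0044, 'Fs': -5.39, 'Ft': -0.5, 'Fz': 3.0, 'Tz': -0.02, 'w': 0.009, 'g': 59.37, 'time': 21.73}
0.0024 {'s': -0.0132, 't': 0.0001, 'z': 0.0036, 'Fs': -6.22, 'Ft': -0.03, 'Fz': 2.17, 'Tz': 0.01, 'w': 0.0086, 'g': 59.38, 'time': 22.03}
0.0016 {'s': -0.0132, 't': 0.0001, 'z': 0.0028, 'Fs': -6.5, 'Ft': 1.04, 'Fz': 2.4, 'Tz': -0.01, 'w': 0.0089, 'g': 59.38, 'time': 22.33}
0.0008 {'s': -0.0132, 't': 0.0001, 'z': 0.002, 'Fs': -5.22, 'Ft': 0.51, 'Fz': 2.59, 'Tz': 0.04, 'w': 0.0092, 'g': 59.38, 'time': 22.63}
-0.0000 {'s': -0.0132, 't': 0.0001, 'z': 0.0012, 'Fs': -6.5, 'Ft': 0.04, 'Fz': 2.97, 'Tz': 0.01, 'w': 0.0086, 'g': 59.38, 'time': 22.93}
-0.0008 {'s': -0.0132, 't': 0.0001, 'z': 0.0004, 'Fs': -6.1, 'Ft': -0.07, 'Fz': 3.08, 'Tz': -0.01, 'w': 0.0091, 'g': 59.39, 'time': 23.23}
-0.0016 {'s': -0.0132, 't': 0.0001, 'z': -0.0004, 'Fs': -5.65, 'Ft': -0.33, 'Fz': 2.23, 'Tz': -0.02, 'w': 0.0088, 'g': 59.39, 'time': 23.53}
-0.0024 {'s': -0.0132, 't': 0.0001, 'z': -0.0012, 'Fs': -6.3, 'Ft': -0.08, 'Fz': 2.53, 'Tz': -0.04, 'w': 0.0093, 'g': 59.39, 'time': 23.83}
-0.0032 {'s': -0.0132, 't': 0.0001, 'z': -0.002, 'Fs': -6.31, 'Ft': -0.12, 'Fz': 2.87, 'Tz': -0.04, 'w': 0.009, 'g': 59.39, 'time': 24.13}
```

```bash
python3 low.py -.004 -.0072 -.0112 0 6
```

```text
-0.0040 {'s': -0.0134, 't': 0.0001, 'z': -0.0025, 'Fs': -5.78, 'Ft': -1.02, 'Fz': 4.95, 'Tz': -0.01, 'w': 0.009, 'g': 59.88, 'time': 24.43}
-0.0048 {'s': -0.0135, 't': 0.0001, 'z': -0.0027, 'Fs': -5.54, 'Ft': -0.49, 'Fz': 10.08, 'Tz': -0.04, 'w': 0.0087, 'g': 60.61, 'time': 24.73}
stop
```

Run:
```python
from h import *
for s in np.arange(-.0116,-.0175,-.0005):
    r.movel(D(s,0,-.0038),.01); r.pause(.05); b=st(f'{s:.4f}')
    if b['Fs']>-0.7: break
```

```text
-0.0116 {'s': -0.0135, 't': 0.0001, 'z': -0.0025, 'Fs': -6.14, 'Ft': -0.25, 'Fz': 3.1, 'Tz': 0.02, 'w': 0.0086, 'g': 59.44, 'time': 25.04}
-0.0121 {'s': -0.0137, 't': 0.0001, 'z': -0.0026, 'Fs': -4.94, 'Ft': 0.3, 'Fz': 6.01, 'Tz': 0.03, 'w': 0.0088, 'g': 59.58, 'time': 25.34}
-0.0126 {'s': -0.0138, 't': 0.0001, 'z': -0.0026, 'Fs': -5.14, 'Ft': 0.09, 'Fz': 6.09, 'Tz': -0.02, 'w': 0.0089, 'g': 59.77, 'time': 25.64}
-0.0131 {'s': -0.0139, 't': 0.0001, 'z': -0.0027, 'Fs': -4.3, 'Ft': 0.87, 'Fz': 7.32, 'Tz': 0.04, 'w': 0.0086, 'g': 59.85, 'time': 25.94}
-0.0136 {'s': -0.0142, 't': 0.0001, 'z': -0.0027, 'Fs': -3.15, 'Ft': -0.64, 'Fz': 6.79, 'Tz': 0.01, 'w': 0.009, 'g': 59.92, 'time': 26.24}
-0.0141 {'s': -0.0145, 't': 0.0001, 'z': -0.0028, 'Fs': -1.54, 'Ft': 0.22, 'Fz': 7.63, 'Tz': 0.07, 'w': 0.009, 'g': 60.02, 'time': 26.54}
-0.0146 {'s': -0.0145, 't': 0.0001, 'z': -0.0028, 'Fs': -2.72, 'Ft': 0.13, 'Fz': 8.77, 'Tz': -0.01, 'w': 0.0088, 'g': 60.3, 'time': 26.84}
-0.0151 {'s': -0.0145, 't': 0.0, 'z': -0.0028, 'Fs': -0.74, 'Ft': -0.43, 'Fz': 9.63, 'Tz': -0.01, 'w': 0.0087, 'g': 60.51, 'time': 27.14}
-0.0156 {'s': -0.0144, 't': 0.0, 'z': -0.0028, 'Fs': 0.99, 'Ft': 0.5, 'Fz': 10.65, 'Tz': -0.04, 'w': 0.0087, 'g': 60.71, 'time': 27.44}
```

Run:
```python
from h import *
r.movel(D(-.0152,0,-.0028),.01); r.pause(.1); st('relieve')
r.set_gripper(.03); r.pause(.1); st('open')
r.movel(D(-.0145,0,.06),.1); st('up')
r.movel(D(.127,0,.085),.2)
p,d=snap('scene'); W=cloud('scene',d); m=masks(p)
for k in('green','orange'):
    q=W[m[k]&(abs(W[...,0]-.53)<.08)&(abs(W[...,1]-.035)<.05)]; l=q[:,:2]-ORG; print(k,len(q),'s',np.percentile(l@E_,[5,50,95]).round(4),'t',np.median(l@F_).round(4),'z',np.percentile(q[:,2],[5,95]).round(4))
cv2.imwrite('pics/s4c.png',cv2.resize(p[190:280,260:380,::-1],None,fx=6,fy=6,interpolation=cv2.INTER_CUBIC))
```

```text
relieve {'s': -0.0143, 't': 0.0, 'z': -0.0027, 'Fs': 0.33, 'Ft': 0.88, 'Fz': 6.0, 'Tz': -0.02, 'w': 0.009, 'g': 59.71, 'time': 27.8}
open {'s': -0.0147, 't': -0.0, 'z': -0.0032, 'Fs': -0.4, 'Ft': -0.29, 'Fz': 0.15, 'Tz': -0.0, 'w': 0.0297, 'g': 0.0, 'time': 28.23}
up {'s': -0.0141, 't': 0.0, 'z': 0.0596, 'Fs': 0.17, 'Ft': -0.29, 'Fz': -0.62, 'Tz': 0.02, 'w': 0.0302, 'g': 0.0, 'time': 29.01}
green 26 s [-0.0291 -0.0174 -0.0027] t 0.0037 z [0.0483 0.0524]
orange 35 s [0.0269 0.0323 0.041 ] t 0.0063 z [0.021  0.0411]
```

View pics/s4c.png

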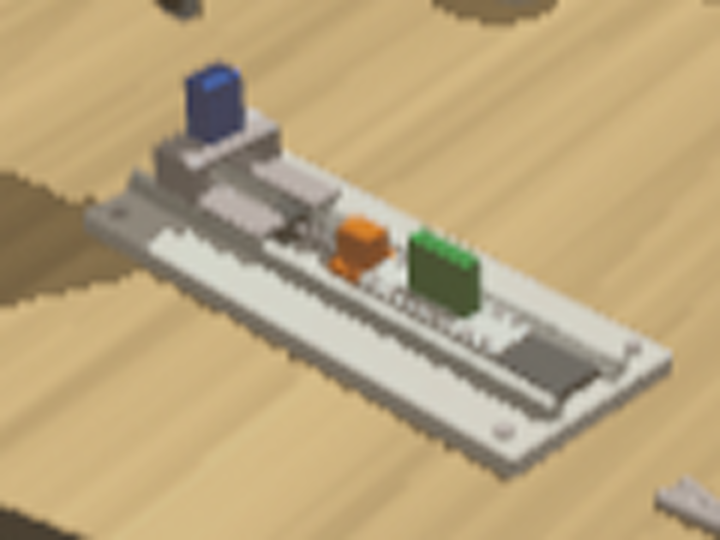

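The strip lies flat against the stop (dark block at (555,360)), and the follower at (360,240) is pressed on it. The tab is at (215,105). Next, close the rail.

Run:
```python
from h import *
r.set_gripper(.045)
print(r.movel(D(.1265,0,.023),.1,contact_N=5)); st('at tab')
r.set_gripper(0,40); st('grip')
r.movel(D(.068,0,.023),.06); st('slid')
for s in np.arange(.0665,.054,-.0015):
    r.movel(D(s,0,.023),.03); r.pause(.05); b=st(f'{s:.4f}')
    if b['Fs']>9: break
```

```text
False
at tab {'s': 0.1261, 't': -0.0, 'z': 0.0233, 'Fs': 0.41, 'Ft': 0.18, 'Fz': 0.88, 'Tz': 0.03, 'w': 0.0449, 'g': 0.0, 'time': 30.99}
grip {'s': 0.1259, 't': 0.0002, 'z': 0.0237, 'Fs': 1.15, 'Ft': 0.73, 'Fz': 6.41, 'Tz': 0.03, 'w': 0.0212, 'g': 41.51, 'time': 31.32}
slid {'s': 0.0674, 't': 0.0001, 'z': 0.0238, 'Fs': 1.44, 'Ft': 0.57, 'Fz': 4.92, 'Tz': 0.06, 'w': 0.0213, 'g': 41.65, 'time': 32.44}
0.0665 {'s': 0.0662, 't': 0.0001, 'z': 0.0238, 'Fs': 1.4, 'Ft': 1.2, 'Fz': 6.42, 'Tz': 0.06, 'w': 0.0214, 'g': 41.64, 'time': 32.74}
0.0650 {'s': 0.0648, 't': 0.0, 'z': 0.0238, 'Fs': 2.58, 'Ft': 0.16, 'Fz': 6.97, 'Tz': -0.01, 'w': 0.0213, 'g': 41.66, 'time': 33.04}
0.0635 {'s': 0.0633, 't': 0.0, 'z': 0.0238, 'Fs': 1.76, 'Ft': 1.72, 'Fz': 6.86, 'Tz': 0.05, 'w': 0.0213, 'g': 41.66, 'time': 33.34}
0.0620 {'s': 0.0619, 't': 0.0001, 'z': 0.0238, 'Fs': 2.47, 'Ft': 1.29, 'Fz': 6.36, 'Tz': 0.02, 'w': 0.0211, 'g': 41.66, 'time': 33.64}
0.0605 {'s': 0.0608, 't': 0.0, 'z': 0.0238, 'Fs': 3.5, 'Ft': 0.74, 'Fz': 7.33, 'Tz': 0.03, 'w': 0.0217, 'g': 41.98, 'time': 33.94}
0.0590 {'s': 0.0609, 't': 0.0, 'z': 0.0237, 'Fs': 8.73, 'Ft': 1.66, 'Fz': 12.86, 'Tz': 0.07, 'w': 0.0215, 'g': 42.57, 'time': 34.24}
0.0575 {'s': 0.061, 't': 0.0, 'z': 0.0237, 'Fs': 13.28, 'Ft': 2.49, 'Fz': 17.03, 'Tz': -0.04, 'w': 0.0213, 'g': 43.15, 'time': 34.54}
```

Run:
```python
from h import *
r.movel(D(.0603,0,.0235),.03); st('relax')
r.set_gripper(.045); st('open')
r.movel(D(.061,0,.10),.1)
r.move_to(D(.061,.15,.18),QD); st('away')
p,d=snap('scene'); W=cloud('scene',d); m=masks(p)
for k in('green','blue'):
    q=W[m[k]&(abs(W[...,0]-.51)<.1)&(abs(W[...,1]-.035)<.05)]; l=q[:,:2]-ORG; print(k,len(q),'s',np.percentile(l@E_,[5,50,95]).round(4),'z',np.percentile(q[:,2],[5,95]).round(4))
cv2.imwrite('pics/s5c.png',cv2.resize(p[190:280,260:380,::-1],None,fx=6,fy=6,interpolation=cv2.INTER_CUBIC))
```

```text
relax {'s': 0.0609, 't': 0.0001, 'z': 0.0238, 'Fs': 5.15, 'Ft': 1.16, 'Fz': 6.59, 'Tz': 0.05, 'w': 0.0212, 'g': 41.88, 'time': 34.79}
open {'s': 0.06, 't': -0.0001, 'z': 0.0234, 'Fs': 0.39, 'Ft': 0.18, 'Fz': -1.39, 'Tz': 0.04, 'w': 0.0449, 'g': 0.0, 'time': 35.15}
away {'s': 0.0617, 't': 0.1493, 'z': 0.1789, 'Fs': -0.1, 'Ft': -0.61, 'Fz': -0.09, 'Tz': -0.04, 'w': 0.045, 'g': 0.0, 'time': 36.78}
green 25 s [-0.0291 -0.0174 -0.0016] z [0.048  0.0534]
blue 22 s [0.0545 0.058  0.0664] z [0.0759 0.0804]
```

View pics/s5c.png

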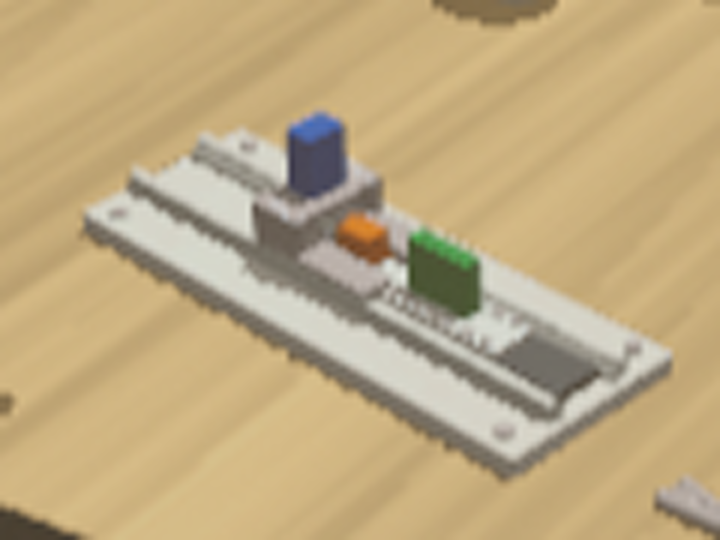

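The rail is closed over the strip's end, with the tab at (315,155). The strip is still seated, with its fin at (445,270).

```bash
python3 -c "
from h import *
print(workorder.job_done())"
```

```text
the job is handed in; nothing more can be done
None
```

The full strip is seated flat against the stop, the rail is closed on its end stop and released, and the job was handed in at about 37 s; measured tool forces stayed under about 11 N during loading, and a first grasp that closed on empty air (fingertips sit 29 mm above the reported TCP) moved nothing.

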